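# Press two label rolls square in the lever press

### The arm

A 7-joint arm with a two-finger parallel gripper is mounted at the origin on a cart in front of the work surface, level with it; the furniture and walls round the work are solid. World frame = base frame: x ahead of the robot, y to its left, z up, the work surface at z = 0. Lengths are in m, angles in rad, forces in N, time in s.
With the tool pointing down it reaches from about 0.4 to 0.875 m from the base axis. Payload 19.3 kg.
Tool frame: the origin (TCP) lies between the finger pads; the fingertips stand 17 mm ahead of it and the grasp point (between the pads) lies 2 mm behind it (bot.finger_overhang is the distance from the TCP to the fingertips, in m); z points along the fingers, y is the line along which they close (so a half turn about z gives the same grasp; the last joint's range is limited). The gripper opens to 85 mm and grips with 20 to 120 N. Pads are 22 mm wide; open, the fingers measure 114 mm over their backs; the gripper's body (76 mm by 85 mm) begins 54 mm behind the grasp point. The pads swing forward as they close: fully open they stand 13 mm farther back than shut.
Start: joints at [1.222, 0.521, -0.036, 1.599, 0.021, 1.021, -0.113], TCP at [0.172, -0.601, 0.248] pointing down, gripper open.
Joint ranges: [-2.91, 2.91], [-0.3, 2.13], [-1.5, 1.42], [0.17, 2.43], [-1.26, 4.41], [0.16, 1.93], [-2.52, 2.52]. Speed limits (rad/s): [1.89, 1.89, 2.39, 2.39, 3.01, 3.01, 3.01].

### API

Orientations are given as [roll, pitch, yaw] about the fixed x, y, z axes, in that order (R = Rz(yaw) Ry(pitch) Rx(roll)).
In Python, from workcell import observe, grab_frame, bot gives the robot as it stands.
- The arm moves only by the shell command python3 -m crank 'ROWS' [FORCE]. ROWS is a JSON object of lists of equal length, an entry for each row: "linear": the shift along the world's x, y, z each as a share of 0.25 m, from -1 to 1, a list of three; "delta_rot": the turn, a rotation vector about the world's x, y, z each as a share of 30 degrees, from -1 to 1, a list of three; "fingers": the opening, from -1 (shut) to 1 (fully open). In form: {"linear": [[dx, dy, dz], ...], "delta_rot": [[rx, ry, rz], ...], "fingers": [fingers, ...]}. A call has 1 to 5 rows; each row is the pose to reach, as a shift and turn from the pose commanded when the call began; what a row does not reach only later rows make up. A row lasts 1/10 s, in which the tool goes at most 50 mm and 8.59 degrees, less where a joint would pass 70% of its speed; a pose out of reach is approached as far as the arm can. A call with a number of a shift or a turn outside -1 to 1 is refused whole. A call with a gripper value outside its range is refused whole. The fingers move at their own pace and stop on an object; FORCE is the grip in N (left out, the last holds). Time passes only in rows, so rows that repeat a pose let the fingers close. It gives the time, the measured TCP pose, the force, the opening and the grip force at its end, in the units of the state.
- observe(): the state, without advancing time (a new reading comes with each control period).
- grab_frame(name): name is "scene" or "top" or "wrist"; returns a dict with "image" (384x512x3 uint8, red, green, blue), "mtx" (3x3 intrinsics, pixels), "k1" (the pictures are not rectified: a ray, as slopes to the right and down, at radius r is drawn at 1 + k1 r^2 times it, then the intrinsics apply), "xyz" and "orientation" of the camera in the world. Camera axes: x right, y down, z forward; pixel columns grow to the right and rows downward; lengths in m; the calibration is good to about 2 mm. A picture is of the moment at which its call begins. There is no depth.
- bot.job_done(): hands the job in; it is judged then, once.
The state is a dict: "clock": time; "qpos": joint angles; "qd": joint speeds; "joint_efforts": joint torques, N m; "position": TCP position; "tool_rot": TCP orientation; "force": force on the tool from outside, world axes, zero at the start; "moment": the same for the moment, N m; "grip_width": finger opening in m; "finger_force": force on a finger pad.
Only numpy, scipy, OpenCV 4.12 (cv2) and the standard library are available. Lean on these libraries where they do the work, as an engineer would, in place of code of your own. Each camera call takes 0.05 s, during which the arm holds its last target. There are 200 camera calls.

### The job

Push the two white label rolls, standing upright, in single file between the guide rails of the bench press until the first is home against the end stop and the second is up against the first. Then flip the red safety catch all the way over to the right, clear of the black-gripped lever it blocks, pull the lever toward you until the presser bar bears down on both rolls, and finish while still holding the lever there against its spring; do not let go. Leave the multimeter, pliers and screwdriver alone.

Things in the scene. Friction and masses are not known exactly. Their poses are not given: they have to be found in the camera images.
- press: Fixed roll press: white deck plate, top 6 mm above the bench, spanning x -0.09..0.11, y -0.165..0.395 of its frame. Origin on the bench, on the lane's centre line at the face of the end stop (36 mm high). +y runs out along the lane to its mouth (robot's left), +x away from the robot. Behind the lane, three grey pedestals 81 mm high carry the lever's shaft along y (at x 0.075, z 0.066).
- roll_a: White label roll with open core, 76 mm diameter, 50 mm high, about 0.12 kg, standing upright on the deck. Origin at the centre of its underside (within 2 mm), z along its axis. Too wide to grip across: push it. One roll stands near the lane's mouth and one farther out; which is which varies.
- roll_b: A second, identical white label roll standing on the deck, with 40 mm or more of free deck between the two rolls. Origin as for roll_a.
- lever (a joint): Press lever, rad: 0 at rest, bar raised; grows as the handle is pulled toward the robot (-x of the press) and the bar comes down. Its sprung feet meet the rolls at about 0.91; hard stop at 1.04. Hinge along the press's y through point lever_hinge. Springs drive it back: about 2 N at the handle at rest, 4 N at 0.9, 12 N at the stop. With the catch upright it moves less than 0.1.
- lever_grip (a point): Point on the axis of the lever's handle, 105 mm from its hinge: a black round grip 18 to 22 mm thick, from 66 to 129 mm from the hinge, free above and behind; below it a 12 mm steel bar. At rest it leans 0.35 rad from upright away from the robot (+x of the press), pulled to 1.0 about 0.65 rad toward it. Hooking it from behind works well; in a tight pinch it turns stiffly.
- lever_hinge (a point): Point on the lever's hinge axis below the handle: x 0.075, y -0.065, z 0.066 in the press's frame.
- presser_foot (a point): Point between the two sprung rubber feet (each 20 x 24 mm) of the presser bar, level with their undersides, 75 mm out from the shaft; turns with the lever. Raised, they hang over the lane's rear half (x over 0.015, y under 0.11), 112 mm above the bench. Lowered, they lie on the rolls at x 0, y 0.018 to 0.042 and 0.082 to 0.106; each gives up to 10 mm under 2.5 to 5 N.
- catch (a joint): Safety catch, rad: 0 upright in front of the lever, blocking it; grows as it flips over to the robot's right (-y of the press), stop at 1.45 lying almost flat. Clear of the lever from about 0.5; counts as flipped past 1.0. It stays where it is left (stiff hinge, about 1 N at its tab). Starts between 0 and 0.08.
- catch_tab (a point): Middle of the catch's thumb tab: red round rod 12 mm thick, 42 mm long, level, pointing toward the robot (-x of the press) from the catch's red plate (22 mm wide); free on its left and right. 84 mm from the catch's hinge, 119 mm above the bench when upright. Push it from its left to the right, or pinch it.
- catch_hinge (a point): Point on the catch's hinge axis (along the press's x) in the tab's plane: x = 0.023, y = -0.065, z = 0.035 in the press's frame.
- multimeter: Yellow multimeter, 150 x 74 x 45 mm, a bystander lying on the bench to the left of the press; leave alone.
- pliers: Blue-handled pliers, 61 x 171 x 14 mm, a bystander lying behind the press; leave alone.
- screwdriver: Red-handled screwdriver, 26 x 196 x 26 mm, a bystander lying behind the press; leave alone.
- home_inner (a point): On the deck, where the centre of the first roll's underside stands when home against the end stop: x 0, y 0.038 in the press's frame.
- home_outer (a point): The same for the second roll, touching the first: x 0, y 0.114 in the press's frame. This roll sticks out of the straight rails a little; pushing it home also pushes the first one home.
- lane_mouth (a point): On the deck, middle of the lane's mouth (x 0, y 0.167 of the press). The two aluminium guide rails are 8 mm thick, tops 28 mm above the bench, 84 mm apart from y 0 to 0.13, then flare out to about 115 mm apart at the mouth.
There are look-alikes about, which are no part of the job. Leave any turquoise look-alike of the roll_b alone. Leave any pink look-alike of the roll_a alone.

How it is judged:
On the way, in this order (a step that is already met when the one before it is completed fails the run):
1. one roll stands between the guide rails, the catch still on (((x of roll_a in the frame of press between -0.01 and 0.01 m and angle between roll_a's own z axis and vertical below 0.1 rad and z of roll_a in the frame of press below 0.012 m and y of roll_a in the frame of press below 0.12 m) or (x of roll_b in the frame of press between -0.01 and 0.01 m and angle between roll_b's own z axis and vertical below 0.1 rad and z of roll_b in the frame of press below 0.012 m and y of roll_b in the frame of press below 0.12 m)) and value of joint catch below 0.5 rad and value of joint lever below 0.2 rad), for 0.1 s.
2. both rolls stand home in single file against the end stop, catch still on and lever at rest (x of roll_a in the frame of press between -0.01 and 0.01 m and angle between each of roll_a, roll_b's own z axis and vertical below 0.1 rad and z of each of roll_a, roll_b in the frame of press below 0.012 m and x of roll_b in the frame of press between -0.01 and 0.01 m and ((y of roll_a in the frame of press between 0.03 and 0.047 m and y of roll_b in the frame of press between 0.106 and 0.123 m) or (y of roll_b in the frame of press between 0.03 and 0.047 m and y of roll_a in the frame of press between 0.106 and 0.123 m)) and value of joint catch below 0.5 rad and value of joint lever below 0.2 rad), for 0.2 s.
3. the catch is flipped over, the lever still at rest (x of roll_a in the frame of press between -0.01 and 0.01 m and angle between each of roll_a, roll_b's own z axis and vertical below 0.1 rad and z of each of roll_a, roll_b in the frame of press below 0.012 m and x of roll_b in the frame of press between -0.01 and 0.01 m and ((y of roll_a in the frame of press between 0.03 and 0.047 m and y of roll_b in the frame of press between 0.106 and 0.123 m) or (y of roll_b in the frame of press between 0.03 and 0.047 m and y of roll_a in the frame of press between 0.106 and 0.123 m)) and value of joint catch above 1 rad and value of joint lever below 0.2 rad), for 0.1 s.
4. the lever is pulled and held with the bar on both rolls (x of roll_a in the frame of press between -0.01 and 0.01 m and angle between each of roll_a, roll_b's own z axis and vertical below 0.1 rad and z of each of roll_a, roll_b in the frame of press below 0.012 m and x of roll_b in the frame of press between -0.01 and 0.01 m and ((y of roll_a in the frame of press between 0.03 and 0.047 m and y of roll_b in the frame of press between 0.106 and 0.123 m) or (y of roll_b in the frame of press between 0.03 and 0.047 m and y of roll_a in the frame of press between 0.106 and 0.123 m)) and value of joint catch above 1 rad and value of joint lever above 0.94 rad and contact force between lever and roll_a above 1 N and contact force between lever and roll_b above 1 N and contact force between any of the fingers, the arm and lever above 1 N), for 0.3 s.
At the end, for the whole second after the job is handed in: Robot still holds the lever (over 1 N), at rest past 0.94 rad, presser bar bearing on each roll with over 1 N; catch past 1.0 rad; both rolls upright on the deck in single file, within 10 mm of the lane's centre line and 8 mm of their home places against the stop (all of step 4 and velocity of joint lever between -0.1 and 0.1 rad/s); the arm keeps its last pose, push and grip.
It fails at once if the lever is forced while the catch is on (value of joint lever above 0.3 rad and value of joint catch below 0.4 rad).
It fails at once if a roll is tipped over (angle between any of roll_a, roll_b's own z axis and vertical above 0.7 rad).
It fails at once if a bystander tool is moved (distance of any of multimeter, pliers, screwdriver from where it was at the start of the episode above 0.03 m).
It also fails if it takes over 72 s, if anything falls off the work surface, if the arm or the gripper's body presses on something with over 40 N, if the wrist force passes 120 N, or if a joint passes its speed limit or range.

## Working session

There is one attempt and no reset: what is moved stays moved. The work goes in short steps, Python scripts to look and compute and a shell command to move; the robot and the scene stay as the last step left them, time stands still between calls to the robot, and variables do not carry over. Pictures are saved under pics/ and viewed, at most 10 in all, crops included, and the job is handed in when it is done.

```bash
mkdir -p pics; ls; python3 - <<'E'
from workcell import observe, grab_frame, bot
import cv2,numpy as np
s=observe();print(s)
for n in("scene","top"):
    f=grab_frame(n);cv2.imwrite(f"pics/{n}0.png",f["image"][:,:,::-1]);print(n,f["mtx"],f["k1"],f["xyz"],f["orientation"])
E
```

```text
pics
{'clock': 0.0, 'qpos': array([ 1.22180844,  0.52201474, -0.03629359,  1.60002284,  0.02120221,
        1.02110282, -0.11278643]), 'qd': array([ 5.34576517e-04, -2.06893336e-05, -4.14396657e-04,  9.68297859e-06,
        6.90348654e-04,  5.84360809e-04, -7.98122494e-04]), 'joint_efforts': array([ 3.01231159e-05, -9.27123284e+01,  1.97987683e+00, -3.69940138e+01,
        1.79324829e-02,  8.14127270e-03,  6.18002059e-05]), 'position': array([ 0.1718488 , -0.60056755,  0.24772034]), 'tool_rot': array([-3.14043434e+00,  1.02554631e-04,  2.78763655e-01]), 'force': array([-0.19612929, -0.17792267, -0.75632361]), 'moment': array([ 0.01907112, -0.01891236,  0.00195348]), 'finger_force': 0.0, 'grip_width': 0.08526900415137398}
scene [[451.9054823    0.         251.80654354]
 [  0.         451.9054823  199.19935026]
 [  0.           0.           1.        ]] -0.15153496423191629 [-0.21317091  0.89316844  0.61091499] [-2.00042104  0.00548063 -2.36127868]
top [[461.65962231   0.         256.68988912]
 [  0.         461.65962231 197.40740316]
 [  0.           0.           1.        ]] -0.056459072004288735 [0.40833088 0.13001456 1.38351543] [-3.02964357  0.00331191 -1.56253521]
```

View pics/scene0.png

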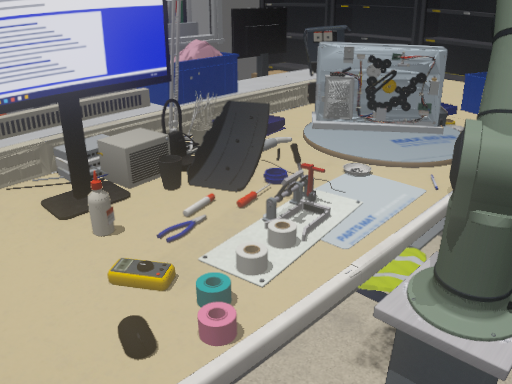

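View pics/top0.png

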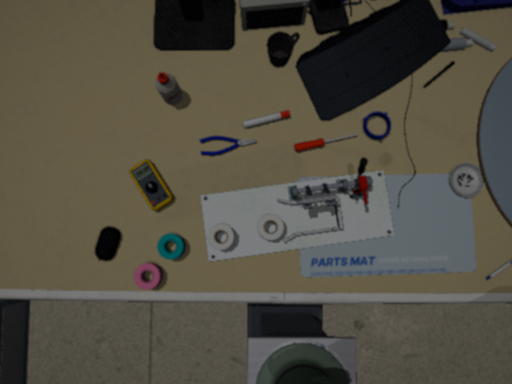

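The two white rolls are at top (222,237) and (271,227), on the white deck with corners near (203,196), (383,173), (393,235) and (210,260). The turquoise (171,246) and pink (148,275) rolls are look-alikes standing off the deck, so I leave them. The catch is red at about (364,188), and the lever's black grip is at about (363,165). Next I measure and confirm in an enlarged crop.

```bash
cat > h.py <<'E'
from workcell import observe, grab_frame, bot
import cv2,numpy as np
from scipy.spatial.transform import Rotation as R
def pose(f): return R.from_euler('xyz',f["orientation"]).as_matrix(),np.array(f["xyz"])
def dist(f): return np.array([f["k1"],0,0,0,0.])
def ray(f,uv):
    p=cv2.undistortPoints(np.array(uv,float).reshape(-1,1,2),f["mtx"],dist(f))[:,0]
    M,t=pose(f); return np.c_[p,np.ones(len(p))]@M.T,t
def plane(f,uv,z):
    d,t=ray(f,uv); return t+d*((z-t[2])/d[:,2])[:,None]
def proj(f,P):
    M,t=pose(f); q=(np.atleast_2d(P)-t)@M
    return cv2.projectPoints(q,np.zeros(3),np.zeros(3),f["mtx"],dist(f))[0][:,0]
E
python3 - <<'E'
from h import *
f=grab_frame("top");im=f["image"];hsv=cv2.cvtColor(im,cv2.COLOR_RGB2HSV)
m=((hsv[...,1]<40)&(hsv[...,2]>110)).astype(np.uint8)
m[:150]=0;m[285:]=0;m[:,:190]=0;m[:,410:]=0
n,l,st,c=cv2.connectedComponentsWithStats(m)
for i in range(1,n):
    if st[i,4]>60: print(i,st[i],c[i])
i=1+np.argmax(st[1:,4]); cs=(l==i).astype(np.uint8)
h=cv2.convexHull(max(cv2.findContours(cs,0,2)[0],key=cv2.contourArea))
r=cv2.minAreaRect(h); ap=cv2.approxPolyDP(h,6,True)[:,0]
print(r,ap); print(plane(f,ap,.006))
cr=cv2.convertScaleAbs(cv2.resize(im[150:280,190:400],None,fx=3.8,fy=3.8,interpolation=2),alpha=1.3)
cv2.imwrite("pics/crop1.png",cr[:,:,::-1])
E
```

```text
1 [ 201  171  194   94 8881] [290.82051571 218.61502083]
55 [378 256  32   8 183] [393.16393443 259.40437158]
((297.63592529296875, 222.45741271972656), (85.01722717285156, 188.3833465576172), 80.72740173339844) [[385 177]
 [393 235]
 [307 264]
 [208 258]
 [202 195]
 [375 171]]
[[ 0.6284055  -0.2522147   0.006     ]
 [ 0.4533177  -0.27240951  0.006     ]
 [ 0.36603575 -0.01464937  0.006     ]
 [ 0.38124452  0.27871001  0.006     ]
 [ 0.56913686  0.30041847  0.006     ]
 [ 0.64653119 -0.22211987  0.006     ]]
```

View pics/crop1.png

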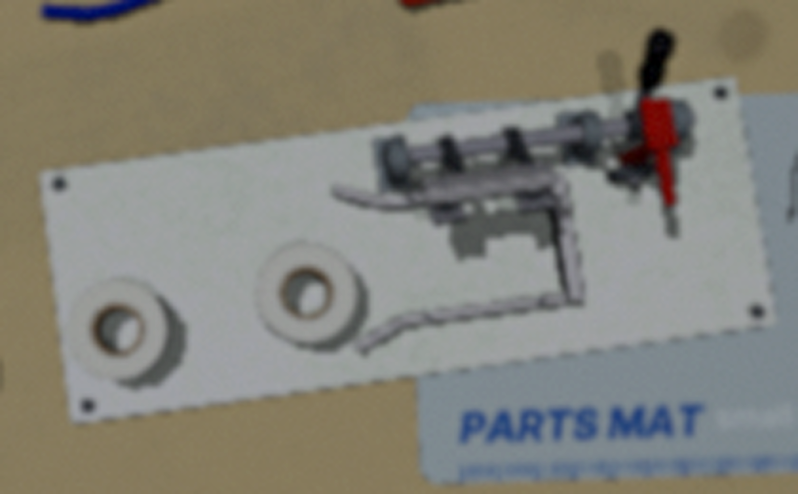

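The crop confirms it: the two white rolls have their cores at crop (119,330) and (306,293). Deck corners are (40,172), (736,80), (775,322), (73,423). The red catch tab points toward the robot at (668,195), and the black grip is at (658,47).

```bash
cat > fr.py <<'E'
from h import *
def T(p): # world->press
    d=np.load("press.npz"); return (np.atleast_2d(p)-d["o"])@d["M"]
def W(p):
    d=np.load("press.npz"); return d["o"]+np.atleast_2d(p)@d["M"].T
E
python3 - <<'E'
from fr import *
f=grab_frame("top")
cr=lambda p:(np.array(p,float)+.5)/3.8-.5+[190,150]
c=plane(f,cr([[40,172],[736,80],[775,322],[73,423]]),.006)
print(c,np.linalg.norm(c-np.roll(c,-1,0),axis=1))
L=np.array([[.11,.395],[.11,-.165],[-.09,-.165],[-.09,.395]])
P=c[:,:2];a=L-L.mean(0);b=P-P.mean(0)
th=np.arctan2((a[:,0]*b[:,1]-a[:,1]*b[:,0]).sum(),(a*b).sum())
M=R.from_euler('z',th).as_matrix();o=np.r_[P.mean(0)-M[:2,:2]@L.mean(0),0]
np.savez("press.npz",o=o,M=M);print("o",o,"yaw",th)
print("resid",T(np.c_[P,[0]*4])[:,:2]-L)
r=plane(f,cr([[119,330],[306,293]]),.056);print("rolls w",r,"press",T(r))
for n,p in dict(tab=[.0,-.065,.119],grip=[.075+.105*np.sin(.35),-.065,.066+.105*np.cos(.35)],hinge=[.075,-.065,.066],mouth=[0,.167,0],home=[0,.114,0]).items(): print(n,W(p)[0].round(4),(3.8*(proj(f,W(p))-[190,150])).round())
E
```

```text
[[ 0.56941235  0.30597793  0.006     ]
 [ 0.64774205 -0.2475408   0.006     ]
 [ 0.45521125 -0.27419721  0.006     ]
 [ 0.3725933   0.27605116  0.006     ]] [0.55903357 0.19436737 0.5564162  0.19908127]
o [ 0.51793164 -0.10016706  0.        ] yaw 0.14474257907162597
resid [[-0.0004762  -0.0005275 ]
 [-0.00280386  0.00044378]
 [ 0.00283376  0.00183632]
 [ 0.0004463  -0.0017526 ]]
rolls w [[0.4439267  0.23726324 0.056     ]
 [0.47302319 0.09624194 0.056     ]] press [[-0.0245609   0.34457612  0.056     ]
 [-0.01610926  0.20083265  0.056     ]]
tab [ 0.5273 -0.1645  0.119 ] [[666. 215.]]
grip [ 0.6372 -0.1485  0.1646] [[656.  54.]]
hinge [ 0.6015 -0.1537  0.066 ] [[635. 124.]]
mouth [0.4938 0.0651 0.    ] [[342. 269.]]
home [0.5015 0.0126 0.    ] [[409. 260.]]
```

```bash
python3 -m crank '{"linear":[[0.85,0.4,0],[0.85,0.4,0],[0.85,0.4,0],[0.85,0.4,0],[0.85,0.4,0]],"delta_rot":[[0,0,0.915],[0,0,0.915],[0,0,0.915],[0,0,0.915],[0,0,0.915]],"fingers":[0.035,0.035,0.035,0.035,0.035]}' 30
python3 -m crank '{"linear":[[0.2,0.9,0],[0.2,0.9,0],[0.2,0.9,0],[0.2,0.9,0],[0.2,0.9,0]],"delta_rot":[[0,0,0.915],[0,0,0.915],[0,0,0.915],[0,0,0.915],[0,0,0.915]],"fingers":[0.035,0.035,0.035,0.035,0.035]}'
```

```text
clock: 0.7
position: [0.3875, -0.4987, 0.2482]
tool_rot: [-3.142, -0.001, 0.762]
force: [0.6, -0.2, -0.9]
grip_width: 0.0438
finger_force: 0.0
clock: 1.2
position: [0.435, -0.2724, 0.2485]
tool_rot: [3.142, -0.001, 1.241]
force: [-0.1, -0.8, -0.6]
grip_width: 0.0443
finger_force: 0.0
```

```bash
python3 -m crank '{"linear":[[0.05,0.9,0],[0.05,0.9,0],[0.05,0.9,0],[0.05,0.9,0],[0.05,0.9,0]],"delta_rot":[[0,0,0.915],[0,0,0.915],[0,0,0.915],[0,0,0.915],[0,0,0.915]],"fingers":[0.035,0.035,0.035,0.035,0.035]}'
python3 -m crank '{"linear":[[0.05,0.87,-0.3],[0.05,0.87,-0.3],[0.05,0.87,-0.3],[0.05,0.87,-0.3],[0.05,0.87,-0.3]],"delta_rot":[[-0.495,-0.072,0],[-0.495,-0.072,0],[-0.495,-0.072,0],[-0.495,-0.072,0],[-0.495,-0.072,0]],"fingers":[0.035,0.035,0.035,0.035,0.035]}'
python3 - <<'E'
from fr import *
s=observe();p=s["position"];print(T(p),s["tool_rot"],s["force"]); print("to start",(W([-.02,.272,.045])-p)/.25)
f=grab_frame("wrist");cv2.imwrite("pics/w1.png",f["image"][:,:,::-1])
E
```

```text
clock: 1.7
position: [0.4468, -0.0472, 0.2486]
tool_rot: [3.141, -0.0, 1.721]
force: [0.5, -1.4, 0.1]
grip_width: 0.0442
finger_force: 0.0
clock: 2.2
position: [0.4568, 0.1339, 0.1844]
tool_rot: [3.141, 0.263, 1.717]
force: [0.5, -0.7, -0.3]
grip_width: 0.0443
finger_force: 0.0
[[-0.02669451  0.24047412  0.18441453]] [3.1407696  0.26314822 1.71692071] [ 0.48836212 -0.66583875 -0.27836876]
to start [[ 0.00830913  0.12864725 -0.55765811]]
```

View pics/w1.png

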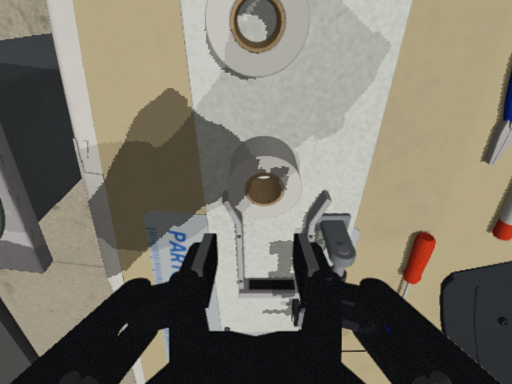

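Wrist view: inner roll core at (265,188), outer roll at (258,22), lane mouth below them. The fingertips are at about (208,240) and (300,240), centred on the lane. I'll cross-check the roll positions and go down.

```bash
python3 - <<'E'
from fr import *
f=grab_frame("wrist");print(T(plane(f,[[265,188],[258,22]],.056)));print(proj(f,W([[-.042,0,.028],[.042,0,.028],[0,0,.036],[-.02,.272,.045]])))
E
python3 -m crank '{"linear":[[0,0.13,-0.1],[0.01,0.13,-0.3],[0.01,0.13,-0.5],[0.01,0.13,-0.55],[0.01,0.13,-0.55]],"delta_rot":[[0,0,0],[0,0,0],[0,0,0],[0,0,0],[0,0,0]],"fingers":[0.035,0.035,0.035,0.035,0.035]}'
python3 - <<'E'
from fr import *
print(T(observe()["position"]))
f=grab_frame("wrist");cv2.imwrite("pics/w2.png",f["image"][:,:,::-1])
f=grab_frame("scene");cv2.imwrite("pics/s2.png",cv2.resize(f["image"][160:310,170:370,::-1],None,fx=3.5,fy=3.5))
E
```

```text
[[-0.01735241  0.21293319  0.056     ]
 [-0.02632714  0.35479663  0.056     ]]
[[244.1649799  294.74662627]
 [299.36014223 294.99648705]
 [272.05223923 299.55299416]
 [263.57658371 127.00582427]]
clock: 2.8
position: [0.459, 0.1637, 0.0467]
tool_rot: [-3.138, 0.263, 1.717]
force: [0.6, 0.7, 0.4]
grip_width: 0.0441
finger_force: 0.0
[[-0.02022944  0.26958976  0.04669585]]
```

View pics/s2.png

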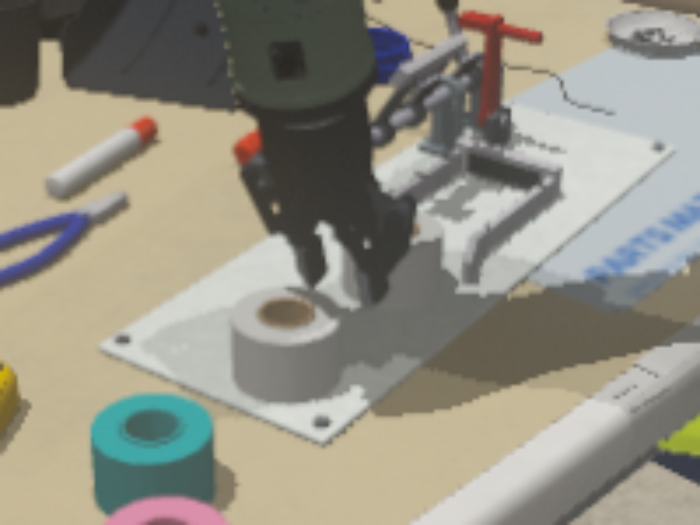

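The scene view shows both fingers between the two rolls and clear of each. Now I push the inner roll in.

```bash
python3 -m crank '{"linear":[[0.011,-0.031,0],[0.022,-0.062,0],[0.033,-0.093,0],[0.044,-0.124,0],[0.055,-0.154,0]],"delta_rot":[[0,0,0],[0,0,0],[0,0,0],[0,0,0],[0,0,0]],"fingers":[0.035,0.035,0.035,0.035,0.035]}'
python3 -m crank '{"linear":[[0.014,-0.03,0],[0.028,-0.06,0],[0.043,-0.09,0],[0.057,-0.12,0],[0.071,-0.151,0]],"delta_rot":[[0,0,0],[0,0,0],[0,0,0],[0,0,0],[0,0,0]],"fingers":[0.035,0.035,0.035,0.035,0.035]}'
python3 - <<'E'
from fr import *
print(T(observe()["position"]))
f=grab_frame("wrist");cv2.imwrite("pics/w3.png",f["image"][:,:,::-1])
f=grab_frame("scene");cv2.imwrite("pics/s3.png",cv2.resize(f["image"][160:310,170:370,::-1],None,fx=3.5,fy=3.5))
E
```

```text
clock: 3.4
position: [0.4739, 0.1248, 0.0477]
tool_rot: [3.141, 0.262, 1.715]
force: [-0.6, 1.5, 0.5]
grip_width: 0.044
finger_force: 0.7
clock: 3.9
position: [0.4915, 0.0873, 0.0474]
tool_rot: [-3.141, 0.262, 1.716]
force: [-1.1, 1.7, 1.8]
grip_width: 0.0439
finger_force: 0.9
[[0.00090818 0.1892969  0.04736618]]
```

View pics/w3.png

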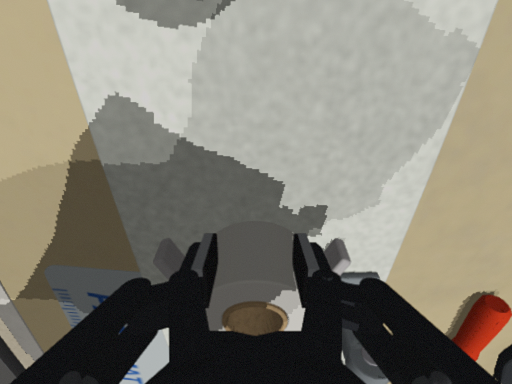

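The roll, with its core at (255,318), is cradled between the fingertips at (210,240) and (300,240). The flared rail ends at (168,250) and (340,250) sit symmetrically around it. I continue, then back out and go up.

```bash
python3 -m crank '{"linear":[[0.005,-0.031,0],[0.009,-0.062,0],[0.014,-0.094,0],[0.018,-0.125,0],[0.023,-0.157,0]],"delta_rot":[[0,0,0],[0,0,0],[0,0,0],[0,0,0],[0,0,0]],"fingers":[0.035,0.035,0.035,0.035,0.035]}'
python3 -m crank '{"linear":[[0,0,0],[0,0,0],[-0.01,0.07,0],[-0.02,0.15,0.2],[-0.02,0.15,0.3]],"delta_rot":[[0,0,0],[0,0,0],[0,0,0],[0,0,0],[0,0,0]],"fingers":[0.035,0.035,0.035,0.035,0.035]}'
python3 -m crank '{"linear":[[-0.14,0.9,0.2],[-0.14,0.9,0.2],[-0.14,0.9,0.2],[-0.14,0.9,0.2],[-0.14,0.9,0.2]],"delta_rot":[[0,0,0],[0,0,0],[0,0,0],[0,0,0],[0,0,0]],"fingers":[0.035,0.035,0.035,0.035,0.035]}'
python3 - <<'E'
from fr import *
s=observe();p=s["position"];print(T(p),p,np.linalg.norm(p[:2])); print("to start",(W([-.0255,.345+.08,.047])-p)/.25,W([-.0255,.425,.047]))
f=grab_frame("top");cv2.imwrite("pics/t4.png",cv2.convertScaleAbs(cv2.resize(f["image"][150:280,190:400,::-1],None,fx=3.8,fy=3.8,interpolation=2),alpha=1.3))
E
```

```text
clock: 4.5
position: [0.497, 0.0478, 0.0474]
tool_rot: [-3.141, 0.262, 1.716]
force: [-0.1, 0.5, -0.2]
grip_width: 0.0442
finger_force: 0.3
clock: 5.0
position: [0.4915, 0.09, 0.124]
tool_rot: [-3.141, 0.26, 1.72]
force: [0.9, -0.3, -0.4]
grip_width: 0.0443
finger_force: 0.0
clock: 5.5
position: [0.455, 0.3158, 0.1733]
tool_rot: [-3.141, 0.26, 1.719]
force: [0.1, -0.2, 0.3]
grip_width: 0.0441
finger_force: 0.0
[[-0.00223672  0.42073144  0.17327056]] [0.45503297 0.3158422  0.17327056] 0.5539055000364622
to start [[-0.09454281  0.00347392 -0.50508224]] [[0.43139727 0.31671068 0.047     ]]
```

View pics/t4.png

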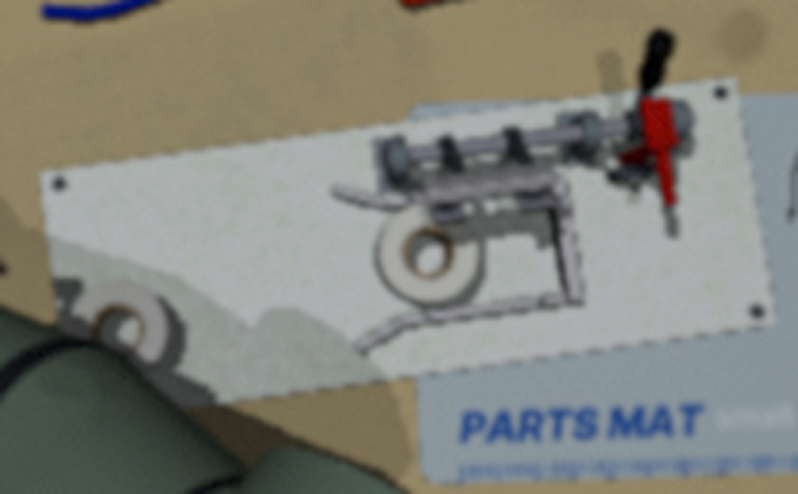

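The first roll stands in the lane, core at crop (428,253), centred between the rails. The outer roll is unmoved at (119,330). Going down behind it and pushing.

```bash
python3 -m crank '{"linear":[[-0.089,-0.048,-0.1],[-0.089,-0.048,-0.3],[-0.089,-0.048,-0.45],[-0.089,-0.048,-0.505],[-0.089,-0.048,-0.505]],"delta_rot":[[0,0,0],[0,0,0],[0,0,0],[0,0,0],[0,0,0]],"fingers":[0.035,0.035,0.035,0.035,0.035]}'
python3 -m crank '{"linear":[[0.012,-0.039,0],[0.024,-0.077,0],[0.036,-0.116,0],[0.048,-0.154,0],[0.06,-0.193,0]],"delta_rot":[[0,0,0],[0,0,0],[0,0,0],[0,0,0],[0,0,0]],"fingers":[0.035,0.035,0.035,0.035,0.035]}'
python3 -m crank '{"linear":[[0.012,-0.039,0],[0.024,-0.077,0],[0.036,-0.116,0],[0.048,-0.154,0],[0.06,-0.193,0]],"delta_rot":[[0,0,0],[0,0,0],[0,0,0],[0,0,0],[0,0,0]],"fingers":[0.035,0.035,0.035,0.035,0.035]}'
python3 -m crank '{"linear":[[0.012,-0.039,0],[0.024,-0.077,0],[0.036,-0.116,0],[0.048,-0.154,0],[0.06,-0.193,0]],"delta_rot":[[0,0,0],[0,0,0],[0,0,0],[0,0,0],[0,0,0]],"fingers":[0.035,0.035,0.035,0.035,0.035]}'
python3 - <<'E'
from fr import *
s=observe();print(T(s["position"]))
f=grab_frame("wrist");cv2.imwrite("pics/w5.png",f["image"][:,:,::-1])
E
```

```text
clock: 6.05
position: [0.4337, 0.2993, 0.0451]
tool_rot: [-3.139, 0.263, 1.718]
force: [0.9, -0.1, 0.6]
grip_width: 0.0436
finger_force: 0.0
clock: 6.55
position: [0.4504, 0.25, 0.0467]
tool_rot: [3.141, 0.261, 1.715]
force: [-0.6, 1.6, 1.7]
grip_width: 0.0444
finger_force: 1.0
clock: 7.05
position: [0.4649, 0.2019, 0.0461]
tool_rot: [-3.141, 0.262, 1.716]
force: [-0.2, 1.4, 1.8]
grip_width: 0.0441
finger_force: 1.0
clock: 7.55
position: [0.48, 0.1536, 0.0461]
tool_rot: [-3.141, 0.262, 1.716]
force: [-0.5, 1.5, 1.4]
grip_width: 0.0444
finger_force: 1.0
[[-0.00096779  0.25655165  0.04614554]]
```

View pics/w5.png

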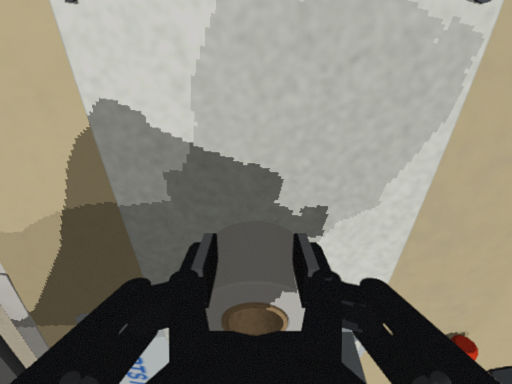

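The second roll is cradled the same way, core at (255,320). On into the lane, slower near the end.

```bash
python3 -m crank '{"linear":[[0.006,-0.034,0],[0.012,-0.068,0],[0.017,-0.102,0],[0.023,-0.136,0],[0.028,-0.17,0]],"delta_rot":[[0,0,0],[0,0,0],[0,0,0],[0,0,0],[0,0,0]],"fingers":[0.035,0.035,0.035,0.035,0.035]}'
python3 -m crank '{"linear":[[0.005,-0.034,0],[0.01,-0.068,0],[0.015,-0.102,0],[0.02,-0.136,0],[0.023,-0.16,0]],"delta_rot":[[0,0,0],[0,0,0],[0,0,0],[0,0,0],[0,0,0]],"fingers":[0.035,0.035,0.035,0.035,0.035]}'
python3 -m crank '{"linear":[[0.001,-0.008,0],[0.002,-0.016,0],[0.003,-0.024,0],[0.003,-0.024,0]],"delta_rot":[[0,0,0],[0,0,0],[0,0,0],[0,0,0]],"fingers":[0.035,0.035,0.035,0.035]}'
python3 - <<'E'
from fr import *
s=observe();print(T(s["position"]))
f=grab_frame("top");cv2.imwrite("pics/t6.png",cv2.convertScaleAbs(cv2.resize(f["image"][150:280,190:400,::-1],None,fx=3.8,fy=3.8,interpolation=2),alpha=1.3))
E
```

```text
clock: 8.1
position: [0.4868, 0.1112, 0.0461]
tool_rot: [-3.141, 0.262, 1.716]
force: [-0.2, 2.5, 0.6]
grip_width: 0.044
finger_force: 0.8
clock: 8.6
position: [0.4926, 0.0709, 0.0462]
tool_rot: [-3.141, 0.262, 1.716]
force: [-0.4, 1.6, 1.2]
grip_width: 0.0443
finger_force: 0.8
clock: 9.0
position: [0.4933, 0.0658, 0.0461]
tool_rot: [-3.141, 0.262, 1.716]
force: [-0.8, 1.0, -0.6]
grip_width: 0.0443
finger_force: 0.4
[[-0.00048147  0.16776787  0.04614299]]
```

```bash
python3 -m crank '{"linear":[[0.001,-0.008,0],[0.002,-0.016,0],[0.003,-0.016,0]],"delta_rot":[[0,0,0],[0,0,0],[0,0,0]],"fingers":[0.035,0.035,0.035]}'
python3 -m crank '{"linear":[[0.001,-0.008,0],[0.002,-0.012,0],[0.002,-0.012,0]],"delta_rot":[[0,0,0],[0,0,0],[0,0,0]],"fingers":[0.035,0.035,0.035]}'
python3 - <<'E'
from fr import *
s=observe();print(T(s["position"]),s["force"])
f=grab_frame("top");cv2.imwrite("pics/t6.png",cv2.convertScaleAbs(cv2.resize(f["image"][150:280,190:400,::-1],None,fx=3.8,fy=3.8,interpolation=2),alpha=1.3))
E
```

```text
clock: 9.35
position: [0.494, 0.0616, 0.0461]
tool_rot: [-3.141, 0.262, 1.716]
force: [-0.8, 2.0, -0.3]
grip_width: 0.044
finger_force: 0.5
clock: 9.65
position: [0.4945, 0.0586, 0.0461]
tool_rot: [-3.141, 0.262, 1.716]
force: [-0.1, 0.5, -0.2]
grip_width: 0.0444
finger_force: 0.5
[[-0.00026624  0.16050044  0.04614676]] [-0.09265222  0.46121895 -0.19011349]
```

View pics/t6.png

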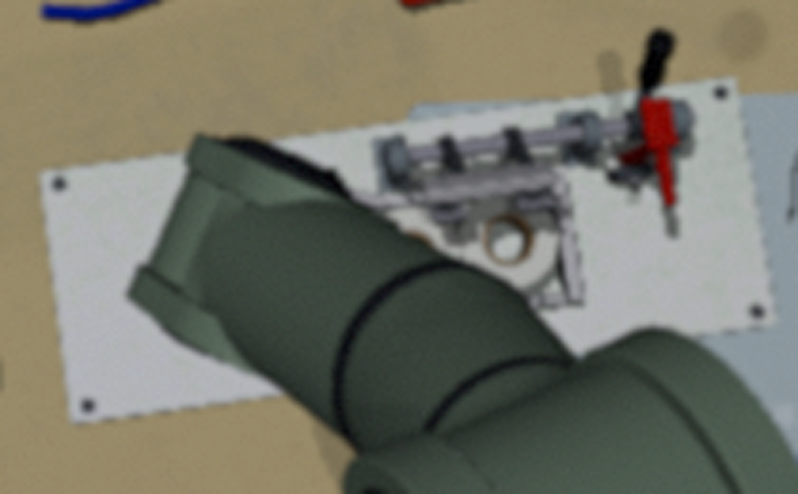

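```bash
python3 -m crank '{"linear":[[0.001,-0.006,0],[0.002,-0.012,0],[0.002,-0.012,0]],"delta_rot":[[0,0,0],[0,0,0],[0,0,0]],"fingers":[0.035,0.035,0.035]}'
python3 -m crank '{"linear":[[0.001,-0.006,0],[0.002,-0.012,0],[0.002,-0.012,0]],"delta_rot":[[0,0,0],[0,0,0],[0,0,0]],"fingers":[0.035,0.035,0.035]}'
python3 - <<'E'
from fr import *
f=grab_frame("top")
print(T(plane(f,(np.array([508.,240])+.5)/3.8-.5+[190,150],.056)),T(observe()["position"]))
E
```

```text
clock: 10.0
position: [0.495, 0.0556, 0.0462]
tool_rot: [-3.141, 0.262, 1.716]
force: [0.3, 1.4, -0.4]
grip_width: 0.0443
finger_force: 0.5
clock: 10.3
position: [0.4955, 0.0534, 0.0461]
tool_rot: [3.141, 0.261, 1.716]
force: [-1.0, 5.2, 0.9]
grip_width: 0.0443
finger_force: 2.5
[[0.00272929 0.04328715 0.056     ]] [[-6.45557556e-05  1.55199825e-01  4.61155783e-02]]
```

Force has risen to 5 N: the rolls are home. Hold briefly, back out, rise, shut the fingers and tilt the tool the other way for the catch.

```bash
python3 -m crank '{"linear":[[0.0005,-0.003,0],[0.0005,-0.003,0],[0,0.01,0],[-0.005,0.04,0],[-0.012,0.08,0]],"delta_rot":[[0,0,0],[0,0,0],[0,0,0],[0,0,0],[0,0,0]],"fingers":[0.035,0.035,0.035,0.035,0.035]}'
python3 -m crank '{"linear":[[0,0,0.2],[0,0,0.4],[0,0,0.6],[0,0,0.8],[0,0,0.8]],"delta_rot":[[0,0,0],[0,0,0],[0,0,0],[0,0,0],[0,0,0]],"fingers":[0.035,0.035,0.035,0.035,0.035]}'
python3 - <<'E'
from fr import *
s=observe();p=s["position"];print(T(p),p)
f=grab_frame("wrist");cv2.imwrite("pics/w7.png",f["image"][:,:,::-1])
f=grab_frame("top")
q=cv2.convertScaleAbs(cv2.resize(f["image"][180:260,260:400,::-1],None,fx=5,fy=5,interpolation=2),alpha=1.3)
g=grab_frame("scene");q2=cv2.resize(g["image"][150:260,230:370,::-1],None,fx=5,fy=5)[:,:700]
cv2.imwrite("pics/t7.png",cv2.resize(np.vstack([q,q2[:550]]),None,fx=.62,fy=.62))
for y in(.038,.114): print(((proj(f,W([0,y,.056]))-[260,180])*5*.62))
E
```

```text
clock: 10.85
position: [0.4924, 0.073, 0.0462]
tool_rot: [-3.141, 0.262, 1.715]
force: [0.8, 0.6, -0.1]
grip_width: 0.0445
finger_force: 0.0
clock: 11.35
position: [0.4942, 0.0745, 0.2518]
tool_rot: [3.133, 0.261, 1.714]
force: [0.6, 0.5, -0.3]
grip_width: 0.0442
finger_force: 0.0
[[0.00172975 0.17621141 0.25183245]] [0.49422698 0.07445121 0.25183245]
[[202.32838441 103.7694005 ]]
[[121.60419333 114.92819384]]
```

View pics/t7.png

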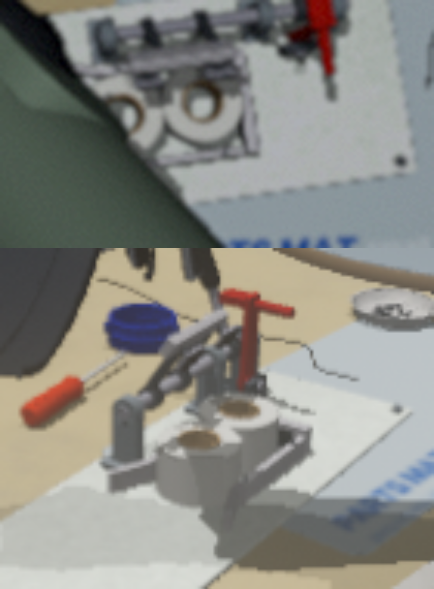

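The rolls' cores at (202,101) and (122,113) match the predicted home places (202,104) and (122,115). The catch is upright. Now to the left side of the tab.

```bash
python3 -m crank '{"linear":[[0.144,-0.814,0.04],[0.144,-0.814,0.04],[0.144,-0.814,0.04],[0.144,-0.814,0.04],[0.144,-0.814,0.04]],"delta_rot":[[0.99,0.144,0],[0.99,0.144,0],[0.99,0.144,0],[0.99,0.144,0],[0.99,0.144,0]],"fingers":[-1,-1,-1,-1,-1]}'
python3 - <<'E'
from fr import *
s=observe();p=s["position"];print(T(p),s["tool_rot"],s["qpos"].round(2)); print((W([.008,-.03,.130])-p)/.25)
f=grab_frame("wrist");cv2.imwrite("pics/w8.png",f["image"][:,:,::-1])
E
```

```text
clock: 12.0
position: [0.5227, -0.0979, 0.2528]
tool_rot: [-3.138, -0.252, 1.718]
force: [1.5, 0.8, 0.2]
grip_width: 0.0004
finger_force: 0.0
[[0.00501247 0.00158634 0.25284033]] [-3.13813274 -0.25211944  1.717794  ] [ 0.68  0.5  -0.66  1.75  0.06  1.05  0.19]
[[ 0.03004891 -0.12330053 -0.4913613 ]]
```

```bash
python3 -m crank '{"linear":[[0.03,-0.123,0],[0.03,-0.123,-0.15],[0.03,-0.123,-0.3],[0.03,-0.123,-0.42],[0.03,-0.123,-0.49]],"delta_rot":[[0,0,0],[0,0,0],[0,0,0],[0,0,0],[0,0,0]],"fingers":[-1,-1,-1,-1,-1]}'
python3 - <<'E'
from fr import *
s=observe();p=s["position"];print(T(p),s["tool_rot"],s["qpos"].round(2))
f=grab_frame("scene");q2=cv2.resize(f["image"][110:260,230:370,::-1],None,fx=4,fy=4)
f=grab_frame("wrist");q=f["image"][:,:,::-1]
cv2.imwrite("pics/s8.png",cv2.resize(np.hstack([q2,cv2.resize(q,(800,600))]),None,fx=.58,fy=.58))
E
```

```text
clock: 12.55
position: [0.5284, -0.1279, 0.1271]
tool_rot: [-3.132, -0.249, 1.714]
force: [-0.1, -0.5, 0.0]
grip_width: 0.0001
finger_force: 0.0
[[ 0.00637463 -0.02895149  0.12709079]] [-3.13239338 -0.24908742  1.7144169 ] [ 0.66  0.68 -0.59  1.81  0.16  0.84  0.2 ]
```

View pics/s8.png

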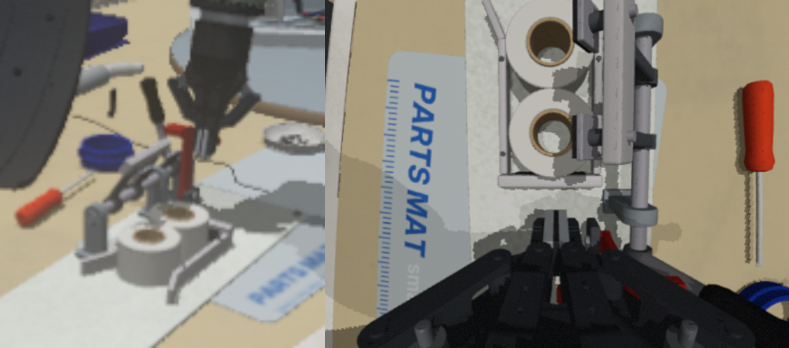

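The closed fingertips stand left of the tab (wrist inset (555,215), red tab just behind at (557,290)), clear of the lever shaft. Sweep the catch over along its arc.

```bash
python3 -m crank '{"linear":[[0.004,-0.03,0],[0.009,-0.06,0],[0.013,-0.09,-0.002],[0.017,-0.12,-0.004],[0.022,-0.148,-0.006]],"delta_rot":[[0,0,0],[0,0,0],[0,0,0],[0,0,0],[0,0,0]],"fingers":[-1,-1,-1,-1,-1]}'
python3 -m crank '{"linear":[[0.004,-0.026,-0.007],[0.008,-0.052,-0.014],[0.011,-0.079,-0.026],[0.015,-0.105,-0.04],[0.019,-0.131,-0.058]],"delta_rot":[[0,0,0],[0,0,0],[0,0,0],[0,0,0],[0,0,0]],"fingers":[-1,-1,-1,-1,-1]}'
python3 -m crank '{"linear":[[0.004,-0.025,-0.02],[0.007,-0.047,-0.042],[0.01,-0.068,-0.065],[0.013,-0.087,-0.09],[0.015,-0.103,-0.117]],"delta_rot":[[0,0,0],[0,0,0],[0,0,0],[0,0,0],[0,0,0]],"fingers":[-1,-1,-1,-1,-1]}'
python3 - <<'E'
from fr import *
s=observe();print(T(s["position"]),s["force"])
E
```

```text
clock: 13.15
position: [0.5359, -0.1667, 0.1299]
tool_rot: [-3.138, -0.246, 1.715]
force: [-0.6, 0.5, -0.2]
grip_width: 0.0002
finger_force: 0.5
clock: 13.65
position: [0.5406, -0.1991, 0.1146]
tool_rot: [-3.137, -0.246, 1.715]
force: [-0.0, 0.3, 0.6]
grip_width: 0.0001
finger_force: 0.4
clock: 14.15
position: [0.5443, -0.2247, 0.0852]
tool_rot: [-3.137, -0.246, 1.715]
force: [0.9, -0.3, -0.2]
grip_width: -0.0001
finger_force: 0.3
[[ 0.00812489 -0.1270174   0.0851898 ]] [ 0.85056321 -0.3454964  -0.19060825]
```

```bash
python3 -m crank '{"linear":[[0.002,-0.012,-0.02],[0.004,-0.022,-0.045],[0.005,-0.03,-0.07],[0.005,-0.036,-0.095],[0.005,-0.036,-0.1]],"delta_rot":[[0,0,0],[0,0,0],[0,0,0],[0,0,0],[0,0,0]],"fingers":[-1,-1,-1,-1,-1]}'
python3 - <<'E'
from fr import *
s=observe();print(T(s["position"]),s["force"])
f=grab_frame("scene");q2=cv2.resize(f["image"][110:260,230:370,::-1],None,fx=4,fy=4)
f=grab_frame("wrist");q=f["image"][:,:,::-1]
cv2.imwrite("pics/s9.png",cv2.resize(np.hstack([q2,cv2.resize(q,(800,600))]),None,fx=.58,fy=.58))
E
```

```text
clock: 14.65
position: [0.5455, -0.2329, 0.0601]
tool_rot: [-3.137, -0.247, 1.715]
force: [-1.9, 4.6, 4.2]
grip_width: -0.0
finger_force: 2.6
[[ 0.00815952 -0.13532951  0.0601089 ]] [-1.86881461  4.5730696   4.22545701]
```

View pics/s9.png

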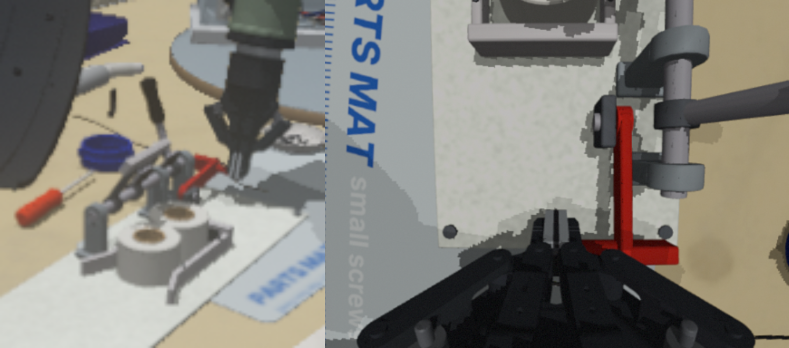

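The catch lies over at its stop (red plate flat from (625,110) to (625,250), contact force about 6 N). Now retreat, rise and reorient for hooking the lever from behind. I have viewed 12 pictures, two over the 10 allowed, so I continue on numbers only.

```bash
python3 -m crank '{"linear":[[-0.006,0.04,0.02],[-0.006,0.04,0.2],[-0.006,0.04,0.4],[-0.006,0.04,0.6],[-0.006,0.04,0.8]],"delta_rot":[[0,0,0],[0,0,0],[-0.2,-0.03,0],[-0.467,-0.068,0],[-0.467,-0.068,0]],"fingers":[-1,-1,-1,-1,-1]}'
python3 -m crank '{"linear":[[0,0,0.1],[0.2,0,0.1],[0.4,0.05,0.1],[0.5,0.1,0.1],[0.5,0.1,0.1]],"delta_rot":[[0.096,-0.66,0],[0.096,-0.66,0],[0.096,-0.66,0],[0.096,-0.66,0],[0.096,-0.66,0]],"fingers":[-1,-1,-1,-1,-1]}'
python3 - <<'E'
from fr import *
s=observe();p=s["position"];print(T(p),p,s["qpos"].round(2))
m=R.from_euler('xyz',s["tool_rot"]).as_matrix();M=np.load("press.npz")["M"];print("tool axes in press\n",(M.T@m).round(3))
print((W([.165,-.065,.27])-p)/.25)
f=grab_frame("top");h=cv2.cvtColor(f["image"],cv2.COLOR_RGB2HSV)
E
```

```text
clock: 15.25
position: [0.5445, -0.2193, 0.2644]
tool_rot: [-3.14, 0.007, 1.721]
force: [1.6, -0.4, 0.1]
grip_width: 0.0001
finger_force: 0.0
clock: 15.75
position: [0.6714, -0.1951, 0.2863]
tool_rot: [2.794, -0.0, 1.718]
force: [-0.7, -0.6, 0.5]
grip_width: -0.0001
finger_force: 0.0
[[ 0.13816413 -0.11607751  0.28627291]] [ 0.67139375 -0.19510228  0.28627291] [ 0.64  0.52 -0.55  1.61  0.22  0.75  0.2 ]
tool axes in press
 [[-0.003  0.94   0.34 ]
 [ 1.     0.002  0.001]
 [ 0.     0.34  -0.94 ]]
[[ 0.07675179  0.21765656 -0.06509165]]
```

```bash
python3 -m crank '{"linear":[[0.077,0.218,0],[0.077,0.218,0],[0.077,0.218,-0.15],[0.077,0.218,-0.3],[0.077,0.218,-0.42]],"delta_rot":[[0,0,0],[0,0,0],[0,0,0],[0,0,0],[0,0,0]],"fingers":[-1,-1,-1,-1,-1]}'
python3 -m crank '{"linear":[[0,0,0],[-0.02,-0.003,0],[-0.04,-0.006,0],[-0.06,-0.009,0],[-0.08,-0.012,0]],"delta_rot":[[0,0,0],[0,0,0],[0,0,0],[0,0,0],[0,0,0]],"fingers":[-1,-1,-1,-1,-1]}'
python3 - <<'E'
from fr import *
s=observe();p=s["position"];print(T(p),s["force"])
f=grab_frame("top");h=cv2.cvtColor(f["image"],cv2.COLOR_RGB2HSV)
m=((h[...,1]>150)&((h[...,0]<8)|(h[...,0]>172))&(h[...,2]>50)).astype(np.uint8);m[:150]=0;m[260:]=0
n,l,st,c=cv2.connectedComponentsWithStats(m);print(st[1:][st[1:,4]>10])
print(proj(f,W([[.023,-.148,.045],[.05,-.065,.035],[.023,-.065,.119]])))
E
```

```text
clock: 16.3
position: [0.6871, -0.1442, 0.1795]
tool_rot: [2.797, 0.001, 1.715]
force: [0.6, -0.6, -0.2]
grip_width: -0.0002
finger_force: 0.0
clock: 16.8
position: [0.6681, -0.1472, 0.1821]
tool_rot: [2.795, 0.001, 1.715]
force: [0.0, 0.1, 1.1]
grip_width: 0.0001
finger_force: 0.0
[[ 0.14177099 -0.06823091  0.18207618]] [0.02755058 0.07445429 1.10030249]
[[353 189  12   4  34]]
[[386.1277708  197.3110902 ]
 [356.10448426 192.49242569]
 [364.05033215 198.38627112]]
```

```bash
python3 -m crank '{"linear":[[-0.025,-0.003,0.008],[-0.05,-0.007,0.014],[-0.076,-0.01,0.019],[-0.101,-0.014,0.024],[-0.127,-0.018,0.028]],"delta_rot":[[0,0,0],[0,0,0],[0,0,0],[0,0,0],[0,0,0]],"fingers":[-1,-1,-1,-1,-1]}'
python3 -m crank '{"linear":[[-0.025,-0.003,0.004],[-0.05,-0.007,0.007],[-0.076,-0.01,0.009],[-0.101,-0.014,0.009],[-0.127,-0.018,0.008]],"delta_rot":[[0,0,0],[0,0,0],[0,0,0],[0,0,0],[0,0,0]],"fingers":[-1,-1,-1,-1,-1]}'
python3 -m crank '{"linear":[[-0.019,-0.003,-0.004],[-0.038,-0.006,-0.01],[-0.057,-0.008,-0.018],[-0.076,-0.011,-0.027],[-0.095,-0.014,-0.036]],"delta_rot":[[0,0,0],[0,0,0],[0,0,0],[0,0,0],[0,0,0]],"fingers":[-1,-1,-1,-1,-1]}'
python3 - <<'E'
from fr import *
s=observe();p=s["position"];M=np.load("press.npz")["M"];print(T(p),s["force"]@M)
E
```

```text
clock: 17.35
position: [0.6362, -0.1513, 0.1882]
tool_rot: [2.796, 0.001, 1.715]
force: [2.8, 1.0, 3.7]
grip_width: 0.0
finger_force: 1.7
clock: 17.85
position: [0.604, -0.1559, 0.1895]
tool_rot: [2.797, 0.0, 1.715]
force: [2.0, -1.5, -0.4]
grip_width: -0.0001
finger_force: 1.0
clock: 18.35
position: [0.5807, -0.1593, 0.1805]
tool_rot: [2.796, 0.001, 1.715]
force: [2.3, 0.2, 3.0]
grip_width: -0.0
finger_force: 1.4
[[ 0.05354006 -0.06753285  0.18054092]] [ 2.30140818 -0.12126932  2.99956977]
```

```bash
python3 -m crank '{"linear":[[-0.017,-0.003,-0.01],[-0.034,-0.005,-0.02],[-0.052,-0.008,-0.03],[-0.07,-0.01,-0.041],[-0.085,-0.012,-0.05]],"delta_rot":[[0,0,0],[0,0,0],[0,0,0],[0,0,0],[0,0,0]],"fingers":[-1,-1,-1,-1,-1]}'
python3 -m crank '{"linear":[[-0.006,-0.001,-0.005],[-0.012,-0.002,-0.01],[-0.012,-0.002,-0.01]],"delta_rot":[[0,0,0],[0,0,0],[0,0,0]],"fingers":[-1,-1,-1]}'
python3 - <<'E'
from fr import *
s=observe();p=s["position"];M=np.load("press.npz")["M"];print(T(p),s["force"]@M)
# lever angle from tip corner (h=half thickness, handle radius .010)
a=np.deg2rad(20);q=T(p)[0][[0,2]]
for h in(.008,.010,.0145):
    c=q+.017*np.array([np.sin(a),-np.cos(a)])+h*np.array([-np.cos(a),-np.sin(a)])-[.075,.066]
    r=np.hypot(*c); phi=np.arctan2(c[0],c[1])-np.arcsin(.010/r); print(h,"r",r,"theta",.35-phi)
E
```

```text
clock: 18.85
position: [0.5601, -0.1624, 0.1686]
tool_rot: [2.795, 0.001, 1.715]
force: [4.9, -0.2, 8.9]
grip_width: 0.0001
finger_force: 4.0
clock: 19.15
position: [0.5574, -0.1629, 0.1664]
tool_rot: [2.794, 0.001, 1.715]
force: [4.8, 1.1, 9.3]
grip_width: -0.0
finger_force: 4.2
[[ 0.03004964 -0.06773761  0.16635309]] [4.89510704 0.38933075 9.26401992]
0.008 r 0.09403188406972891 theta 0.9757028216860996
0.01 r 0.09439100697899432 theta 0.9961801353249327
0.0145 r 0.09534758988207925 theta 1.041465627086597
```

```bash
python3 -m crank '{"linear":[[-0.005,-0.001,-0.004],[-0.005,-0.001,-0.004],[-0.005,-0.001,-0.004]],"delta_rot":[[0,0,0],[0,0,0],[0,0,0]],"fingers":[-1,-1,-1]}'
python3 -m crank '{"linear":[[-0.005,-0.001,-0.004],[-0.005,-0.001,-0.004],[-0.005,-0.001,-0.004]],"delta_rot":[[0,0,0],[0,0,0],[0,0,0]],"fingers":[-1,-1,-1]}'
python3 -m crank '{"linear":[[0,0,0],[0,0,0],[0,0,0],[0,0,0]],"delta_rot":[[0,0,0],[0,0,0],[0,0,0],[0,0,0]],"fingers":[-1,-1,-1,-1]}'
```

```text
clock: 19.45
position: [0.5565, -0.163, 0.1656]
tool_rot: [2.794, 0.001, 1.715]
force: [3.8, 1.1, 10.0]
grip_width: 0.0001
finger_force: 4.4
clock: 19.75
position: [0.5554, -0.1633, 0.1647]
tool_rot: [2.793, 0.001, 1.715]
force: [4.6, 0.8, 10.5]
grip_width: 0.0003
finger_force: 5.0
clock: 20.15
position: [0.5555, -0.1632, 0.1647]
tool_rot: [2.793, 0.001, 1.715]
force: [5.3, 1.4, 9.7]
grip_width: -0.0
finger_force: 5.0
```

```bash
python3 - <<'E'
from fr import *
f=grab_frame("scene");h=cv2.cvtColor(f["image"],cv2.COLOR_RGB2HSV)
def comps(m,k):
    n,l,st,c=cv2.connectedComponentsWithStats(m.astype(np.uint8)); return [(st[i].tolist(),c[i].round(1).tolist()) for i in range(1,n) if st[i,4]>k]
roi=np.zeros(h.shape[:2],bool);roi[150:280,225:360]=1
print("red",comps(roi&(h[...,1]>140)&((h[...,0]<8)|(h[...,0]>172)),8))
print("brown",comps(roi&(h[...,1]>90)&(h[...,0]>8)&(h[...,0]<22)&(h[...,2]<170),15))
print("pred tab flat/up",proj(f,W([[.023,-.148,.045],[.023,-.065,.119]])),"homes",proj(f,W([[0,.038,.056],[0,.114,.056]])))
E
```

```text
red [([312, 177, 22, 11, 61], [320.7, 181.5]), ([237, 192, 19, 14, 116], [245.8, 198.4])]
brown []
pred tab flat/up [[329.06621339 183.74481451]
 [317.99171533 169.85760487]] homes [[306.67638552 201.99883601]
 [292.95070009 211.35263201]]
```

```bash
python3 -c "
from workcell import bot,observe
print(bot.job_done())"
```

```text
the job is handed in; nothing more can be done
None
```

I handed the job in with both rolls pushed home, the catch flipped over to its stop and the lever held at about 1.0 rad (worked out from the tool pose) with roughly 11 N on it. I did not re-measure the rolls after the pull, the hand-in gave no verdict, and I viewed 12 pictures, two over the limit of 10.

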